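Walk the stock crate back under the shelf

TASK

The heavy open-fronted stock crate is sticking out from under the low shelf on the bench. Walk it back in with gentle pushes on its left and right front corner panels in turn, never letting it swing far round, until it no longer sticks out: both front corners flush with the front edge of the shelf above, or up to 15 mm inside it. Do not push on the goods in it, and leave its neighbours and the bottle where they stand.

Things in the scene. Friction and masses are not known exactly. Their poses are not given: they have to be found in the camera images.
- shelf: Low bench riser, fixed: plywood board in a black steel frame, 1120 mm wide (y), 320 mm deep (x), frame underside 140 mm and top 170 mm above the bench, thin legs at its four corners, open front and back. Origin: on the bench straight below the middle of its front edge. x points level inward, away from the robot (the front edge is the line x = 0), y left along the edge, z up.
- crate: Grey plastic crate, open on top, 300 mm deep (x), 400 wide (y), 120 high, walls 5 mm, flat base on the bench; with its goods 2 to 2.6 kg, up to 18 N to slide. The front has a flat panel 100 mm wide at each corner; between them it is open down to the 5 mm floor. Pushed at one corner it also turns, and the other corner slips back. Origin: centre of the underside; x from front to back, y left, z up.
- crate_left (a point): The left (+y) front outer vertical edge of the crate, half-way up (60 mm above the bench). The left front panel runs from this edge 100 mm towards the other corner, and its outside face holds this point.
- crate_right (a point): The right (-y) front outer vertical edge of the crate, half-way up (60 mm above the bench). The right front panel runs from this edge 100 mm towards the other corner, and its outside face holds this point.
- tins_centre (a point): Centre of the cardboard tray of six tins, 215 x 146 x 82 mm high, 1 to 1.5 kg, loose in one half of the crate (left or right of a low divider), so that this half drags more.
- gloves_centre (a point): Centre of the light carton of gloves, 225 x 120 x 72 mm high, 0.25 kg, with a slot in its top, loose in the other half of the crate.
- tub_front (a point): Bystander under the shelf, left of the crate with a gap of some 20 to 60 mm: clear storage tub with a lid, 280 mm deep (x), 240 mm wide (y), 118 mm high, 2.2 kg, loose; its front about flush with the shelf's edge. This point: middle of its front's lower edge, at bench height.
- carton_front (a point): Bystander under the shelf, right of the crate with a gap of some 20 to 60 mm: taped cardboard carton, 270 mm deep (x), 230 mm wide (y), 115 mm high, 2.4 kg, loose; its front about flush with the shelf's edge. This point: middle of its front's lower edge, at bench height.
- gel: Bystander standing on the open bench in front of the tub: hand-gel bottle, 64 mm across, 150 mm high, loose. Origin: centre of the underside.

How it is judged:
At the end, for the whole second after the job is handed in: Both front corners of the crate are level with the shelf's front edge, from 6 mm outside it to 16 mm inside it; the crate lies flat and at rest in its own bay (within 50 mm of the middle) with its goods still inside, and the tub, the carton and the bottle are within 20 mm of where they were (x of crate_left in the frame of shelf between -0.006 and 0.016 m and x of crate_right in the frame of shelf between -0.006 and 0.016 m and y of crate in the frame of shelf between -0.05 and 0.05 m and angle between crate's own z axis and vertical below 0.05 rad and linear speed of crate below 0.01 m/s and horizontal distance between each of tins_centre, gloves_centre and crate below 0.15 m and height (world z) of each of tins_centre, gloves_centre below 0.06 m and distance of each of tub_front, carton_front, gel from where it was at the start of the episode below 0.02 m); the robot touches nothing.
It fails at once if the crate swung more than about 20 degrees out of square with the shelf (angle between the x axis of crate and the x axis of shelf, either way round above 0.36 rad).
It fails at once if the crate was shoved faster than 0.3 m/s (linear speed of crate above 0.3 m/s).
It fails at once if the goods in the crate were pushed (contact force between any of the arm, the fingers and tins above 3 N or contact force between any of the arm, the fingers and gloves above 3 N).
It fails at once if the tub or the carton beside the crate was pushed away (distance of any of tub_front, carton_front from where it was at the start of the episode above 0.02 m).
It fails at once if the bottle was knocked over or pushed away (distance of gel from where it was at the start of the episode above 0.02 m or angle between gel's own z axis and vertical above 0.3 rad).
It also fails if it takes over 51 s, if anything falls off the work surface, if the arm or the gripper's body presses on something with over 40 N, if the wrist force passes 120 N, or if a joint passes its speed limit or range.

ROBOT

A 7-joint arm with a two-finger parallel gripper is mounted at the origin on the work surface. World frame = base frame: x ahead of the robot, y to its left, z up, the work surface at z = 0. Lengths are in m, angles in rad, forces in N, time in s.
With the tool pointing down it reaches from about 0.35 to 0.9 m from the base axis. Payload 8.1 kg.
Tool frame: the origin (TCP) lies midway between the tips of the shut fingers; the grasp point (between the pads) lies tcp_to_grasp behind it (tcp_to_grasp is the distance from the TCP to the grasp point, in m); x points along the fingers, z is the direction in which the jaws open and shut, and the axes are right-handed (so a half turn about x gives the same grasp; the last joint's range is limited). The gripper opens to 92 mm and grips with 3 to 60 N. Pads are 19 mm wide; open, the fingers measure 130 mm over their backs; the gripper's body (75 mm by 190 mm) begins 47 mm behind the grasp point.
Start: joints at [-1.435, 0.434, 0.025, 1.573, -0.012, 1.134, -0.075], TCP at [0.148, 0.607, 0.227] pointing down, gripper open.
Joint ranges: [-2.62, 2.62], [-0.44, 2.09], [-1.27, 1.32], [0.08, 2.57], [-1.32, 4.46], [0.12, 2], [-2.74, 2.74]. Speed limits (rad/s): [2.22, 2.22, 3.01, 3.01, 3.14, 3.14, 3.14].

INTERFACE

Orientations are given as a rotation vector (axis times angle).
In Python, from cell import state, camera, sign_off, tcp_to_grasp gives the robot as it stands.
- The arm moves only by the tool play_rows, never from a script. Its argument "deltas" is a list of rows, each a list of 7 numbers: the shift along the tool's x, y, z in cm, then the turn, a rotation vector about the tool's x, y, z in rad, then the finger opening in cm, from 0 to 9.18. A call has 1 to 12 rows; each row shifts and turns the commanded pose from where the row before left it, along the tool's axes as they then stand; what a row does not reach is not made up. A row lasts 1/12 s, in which the tool goes at most 41.7 mm and 7.16 degrees, less where a joint would pass 70% of its speed; a pose out of reach is approached as far as the arm can. A call with a gripper value outside its range is refused whole. The fingers move at their own pace and stop on an object; "newtons" is the grip in N (left out, the last holds). Time passes only in rows, so rows that do not move let the fingers close. It gives the time, the measured TCP pose, the force and the opening at its end, in the units of the state.
- state(): the state, without advancing time (a new reading comes with each control period).
- camera(name): name is "side" or "top"; returns a dict with "img" (480x640x3 uint8, red, green, blue), "range_z" (480x640 float32, m along the optical axis (not along the pixel's ray), 0 where there is no reading), "intrinsics" (3x3 intrinsics, pixels), "origin" and "attitude" of the camera in the world. Camera axes: x right, y up, looking along -z (the intrinsics and any distortion apply to the point x, -y, -z); pixel columns grow to the right and rows downward; lengths in m; the calibration is good to about 2 mm. A picture is of the moment at which its call begins.
- sign_off(): hands the job in, once; it reports no verdict.
The state is a dict: "time": time; "qpos": joint angles; "joint_velocities": joint speeds; "effort": joint torques, N m; "position": TCP position; "orientation": TCP orientation; "force": force on the tool from outside, world axes, zero at the start; "ft_torque": the same for the moment, N m; "gripper_width": finger opening in m.
Only numpy, scipy, OpenCV 4.12 (cv2) and the standard library are available. Lean on these libraries where they do the work, as an engineer would, in place of code of your own. Each camera call takes 0.05 s, during which the arm holds its last target.

## Working session

There is one attempt and no reset: what is moved stays moved. The work goes in short steps, Python scripts to look and compute and a tool call to move; the robot and the scene stay as the last step left them, time stands still between calls to the robot, and variables do not carry over. Pictures are saved under pics/ and viewed, and the job is handed in when it is done.

Besides the shell and the picture viewer there is one more tool, called after "Request:" by a JSON object that holds its "op" and its "data". play_rows: Moves the arm, as the interface text tells. Its arguments: {"type":"object","properties":{"deltas":{"type":"array","items":{"type":"array","items":{"type":"number"}}},"newtons":{"type":"number"}},"required":["deltas"]}

```bash
ls; mkdir -p pics
python3 - <<'E'
from cell import state,camera,tcp_to_grasp
import cv2,numpy as np
print(state(),tcp_to_grasp)
for n in("side","top"):
    c=camera(n);cv2.imwrite(f"pics/{n}0.png",c["img"][:,:,::-1]);np.savez(f"{n}0.npz",**c)
    print(n,c["intrinsics"],c["origin"],c["attitude"],{k:0 for k in c})
E
```

```text
pics
{'time': 0.0, 'qpos': array([-1.43460524,  0.43525524,  0.02495685,  1.57411067, -0.01161053,
        1.13396151, -0.07508826]), 'joint_velocities': array([-1.85721831e-03,  5.21559362e-04,  4.48591914e-04,  1.22702441e-04,
        4.85467851e-05, -4.63376743e-04,  8.87773703e-04]), 'effort': array([-1.35842452e-04, -6.67846656e+01,  9.84852389e-01, -3.14455283e+01,
       -6.05158811e-02,  4.29930235e-02,  2.27710061e-04]), 'position': array([0.14775283, 0.60676019, 0.22591947]), 'orientation': array([-1.03255143,  1.31395698,  1.03074761]), 'force': array([-0.21645685, -0.00894833,  0.13836316]), 'ft_torque': array([0.00374031, 0.03686185, 0.01014826]), 'gripper_width': 0.09183536886096678} 0.0188
side [[532.848516     0.         318.93485535]
 [  0.         532.848516   255.04896995]
 [  0.           0.           1.        ]] [-0.06437654 -0.72063032  0.73460935] [ 0.94488874 -0.35962489 -0.69777017] {'img': 0, 'range_z': 0, 'intrinsics': 0, 'origin': 0, 'attitude': 0}
top [[439.19454343   0.         326.93183589]
 [  0.         439.19454343 244.71791263]
 [  0.           0.           1.        ]] [0.5479837  0.04393443 1.03980257] [ 0.0331226  -0.07894102 -1.54572021] {'img': 0, 'range_z': 0, 'intrinsics': 0, 'origin': 0, 'attitude': 0}
```

View pics/side0.png

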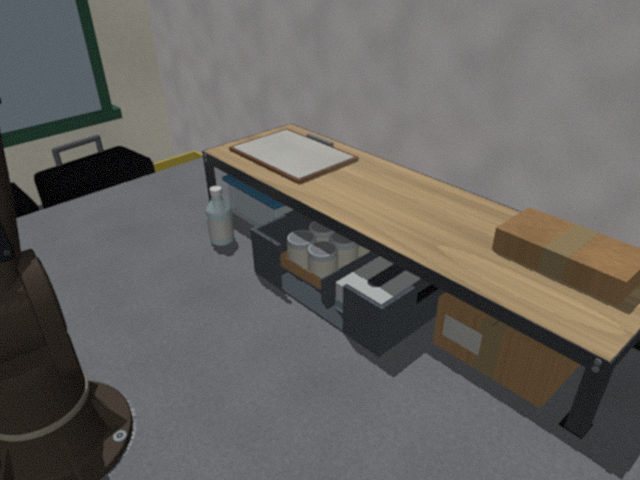

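View pics/top0.png

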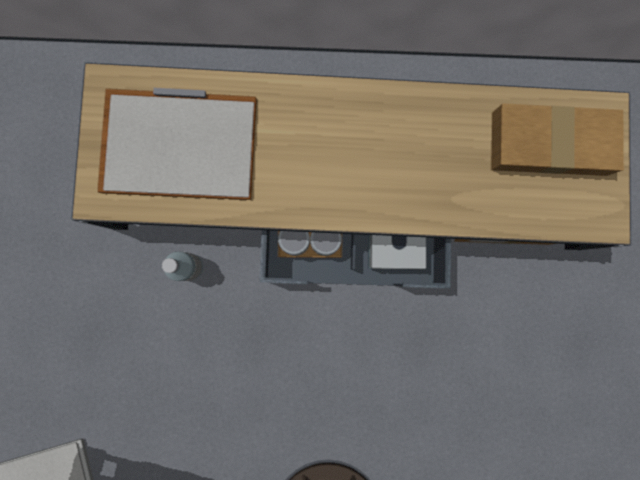

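```bash
cat > h.py <<'E'
import numpy as np,cv2
from scipy.spatial.transform import Rotation as R
def load(f): return dict(np.load(f))
def pts(c):
    K=c["intrinsics"];d=c["range_z"];v,u=np.mgrid[0:480,0:640]
    p=np.stack([(u-K[0,2])/K[0,0]*d,-(v-K[1,2])/K[1,1]*d,-d],-1)
    return p@R.from_rotvec(c["attitude"]).as_matrix().T+c["origin"]
def ray(c,u,v,z):
    K=c["intrinsics"];r=R.from_rotvec(c["attitude"]).as_matrix()@np.array([(u-K[0,2])/K[0,0],-(v-K[1,2])/K[1,1],-1])
    o=c["origin"];return o+r*(z-o[2])/r[2]
E
python3 - <<'E'
from h import *
for n in("top","side"):
    c=load(n+"0.npz");P=pts(c);z=P[...,2]
    print(n,"bench z",np.median(z[(abs(P[...,0]-.4)<.05)&(abs(P[...,1])<.2)]))
c=load("top0.npz");P=pts(c);z=P[...,2]
# shelf front edge: last row per column with z~0.17
e=[]
for u in range(90,620,10):
    v=np.where((abs(z[:,u]-.17)<.012))[0]
    v=v[v>150]
    if len(v): e.append([u,v.max()])
e=np.array(e);E=np.array([ray(c,u,v+.5,.17) for u,v in e]);k=np.polyfit(E[:,1],E[:,0],1);r=E[:,0]-np.polyval(k,E[:,1]);g=abs(r)<.004
k=np.polyfit(E[g,1],E[g,0],1);print("edge x=k*y",k,g.sum(),len(g))
for a in((72,220),(630,244),(85,64),(629,93)):print(a,ray(c,*a,.17))
for u in (265,275,285,430,440,448): 
    print(u,[(v,round(float(z[v,u]),3)) for v in range(262,292,2)])
im=c["img"][200:320,220:480,::-1];cv2.imwrite("pics/topzoom.png",cv2.resize(im,None,fx=3,fy=3,interpolation=2))
c=load("side0.npz")
cv2.imwrite("pics/sidezoom.png",cv2.resize(c["img"][180:400,190:460,::-1],None,fx=2.7,fy=2.7,interpolation=2))
E
```

```text
top bench z -0.0005185770775097964
side bench z -0.001263637104067905
edge x=k*y [0.01916171 0.63641214] 53 53
(72, 220) [0.6465758  0.52002177 0.17      ]
(630, 244) [ 0.62770312 -0.59575621  0.17      ]
(85, 64) [0.96277879 0.51446298 0.17      ]
(629, 93) [ 0.94301638 -0.6021395   0.17      ]
265 [(262, 0.062), (264, 0.06), (266, 0.061), (268, 0.058), (270, 0.052), (272, 0.053), (274, 0.051), (276, 0.049), (278, 0.12), (280, 0.118), (282, -0.002), (284, 0.0), (286, -0.004), (288, -0.001), (290, -0.001)]
275 [(262, 0.001), (264, 0.005), (266, 0.004), (268, 0.006), (270, 0.004), (272, 0.001), (274, 0.005), (276, 0.008), (278, 0.121), (280, 0.121), (282, 0.121), (284, 0.0), (286, -0.003), (288, 0.002), (290, 0.001)]
285 [(262, 0.007), (264, 0.008), (266, 0.006), (268, 0.007), (270, 0.007), (272, 0.004), (274, 0.006), (276, 0.009), (278, 0.123), (280, 0.121), (282, 0.119), (284, -0.001), (286, 0.0), (288, 0.0), (290, -0.002)]
430 [(262, 0.004), (264, 0.003), (266, 0.001), (268, 0.009), (270, 0.005), (272, 0.001), (274, 0.004), (276, 0.007), (278, 0.007), (280, 0.005), (282, 0.006), (284, 0.12), (286, 0.119), (288, -0.0), (290, -0.002)]
440 [(262, 0.068), (264, 0.067), (266, 0.065), (268, 0.068), (270, 1.04), (272, 0.069), (274, 0.067), (276, 0.072), (278, 0.069), (280, 0.068), (282, 0.067), (284, 0.124), (286, 0.121), (288, 0.003), (290, -0.001)]
448 [(262, 0.121), (264, 0.119), (266, 0.119), (268, 0.118), (270, 0.119), (272, 0.117), (274, 0.118), (276, 0.118), (278, 0.117), (280, 0.119), (282, 0.12), (284, 0.12), (286, 0.121), (288, 0.002), (290, 0.0)]
```

View pics/topzoom.png

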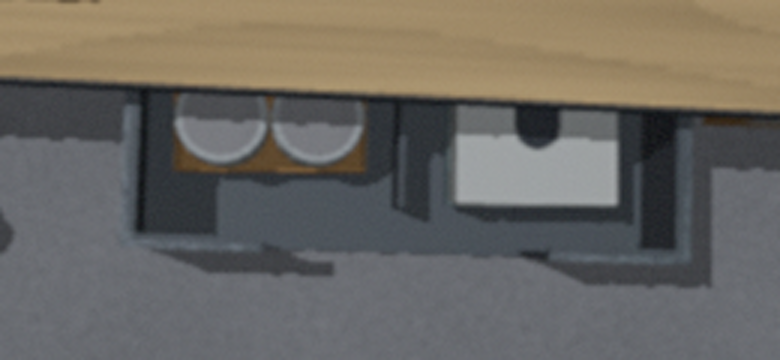

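View pics/sidezoom.png

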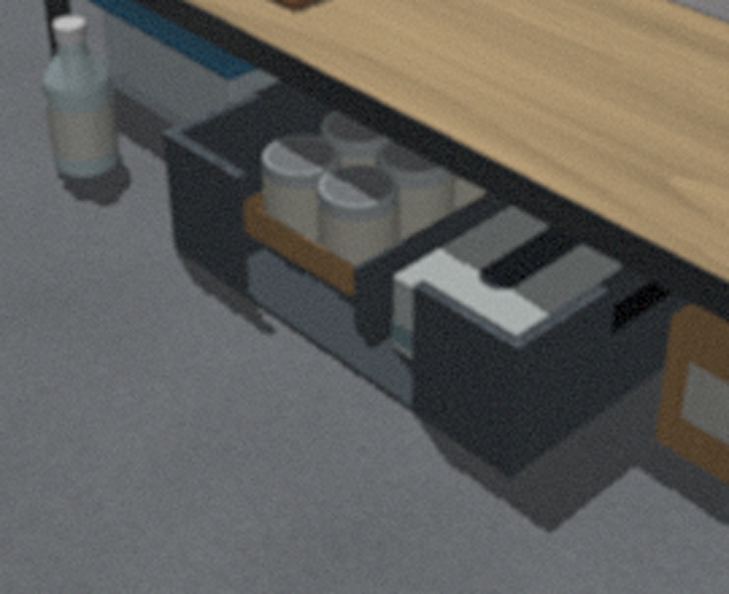

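```bash
cat >> h.py <<'E'
TH=-np.arctan(.01916); O=np.array([.6364-.038*.01916,-.038])
def tosh(p):
    d=np.asarray(p)[...,:2]-O; c,s=np.cos(TH),np.sin(TH)
    return np.stack([d[...,0]*c+d[...,1]*s,-d[...,0]*s+d[...,1]*c],-1)
def crate(c,verb=1):
    P=pts(c);S=tosh(P);m=(abs(P[...,2]-.12)<.012)&(S[...,0]<-.002)&(S[...,0]>-.2)&(abs(S[...,1])<.26)
    m=m.astype(np.uint8);n,l,st,ct=cv2.connectedComponentsWithStats(m)
    for i in range(1,n):
        if st[i,4]<25: m[l==i]=0
    E=[]
    for u in range(640):
        v=np.where(m[:,u])[0]
        if len(v): E.append(tosh(ray(c,u,v.max()+.5,.12)))
    E=np.array(E); yl,yr=E[:,1].max(),E[:,1].min()
    out=[]
    for a,y in(("L",yl),("R",yr)):
        g=(abs(E[:,1]-y)<.098)&(abs(E[:,1]-y)>.005)
        x=E[g,0];f=np.median(x);x=x[abs(x-f)<.012]
        out.append((a,y,x.mean(),len(x)))
    return out,m
E
python3 - <<'E'
from h import *
c=load("top0.npz");o,m=crate(c);print(o)
P=pts(c);z=P[...,2];S=tosh(P)
vs,us=np.where(m);print(us.min(),us.max())
print("wall cols z.12 rows 245-270", [(u) for u in range(255,460) if m[245:270,u].mean()>.5])
for u in [v for v in (262.5,)]:pass
# gel
g=(z>.02)&(np.hypot(S[...,0]+.09,S[...,1]-.34)<.09); print("gel",P[g][:,:3].mean(0),np.percentile(P[g],[2,98],0),z[g].max())
c=load("side0.npz")
for n,p,zz in(("Lbot",(255,278),0),("Rtopfront",(379,306),.12),("Rbotfront",(379,356),0),("Ltop",(254,229),.12),("gelbase",(222,243),0)):
    w=ray(c,*p,zz);print(n,w,tosh(w))
for n,w in(("L",0),):pass
P=pts(c);S=tosh(P);z=P[...,2]
q=(abs(S[...,0])<.02)&(z<.1)&(z>.02)
for a,b in((.2,.5),(-.5,-.215)):
    k=q&(S[...,1]>a)&(S[...,1]<b);print(k.sum(),np.percentile(S[k],[2,50,98],0))
E
```

```text
[('L', np.float64(0.19321733692958154), np.float64(-0.10516677649747139), 45), ('R', np.float64(-0.20512022466321744), np.float64(-0.10219878009620752), 44)]
259 449
wall cols z.12 rows 245-270 [260, 261, 262, 263, 264, 265, 444, 445, 446, 447, 448, 449]
gel [0.56287444 0.32344077 0.10177946] [[0.53488298 0.30407407 0.02749763]
 [0.59224689 0.35333211 0.15147669]] 0.1538133221166723
Lbot [0.51643214 0.13347016 0.        ] [-0.12250267  0.16915448]
Rtopfront [ 0.53053383 -0.23464384  0.12      ] [-0.10135179 -0.19862183]
Rbotfront [ 0.53077263 -0.24199964  0.        ] [-0.10097213 -0.20597171]
Ltop [0.53638471 0.14740232 0.12      ] [-0.10282065  0.1834663 ]
gelbase [0.55015144 0.31832962 0.        ] [-0.09233081  0.35462596]
928 [[0.01280909 0.26683227]
 [0.01617066 0.37398743]
 [0.01918477 0.47231388]]
4226 [[ 0.00298746 -0.48047098]
 [ 0.0065715  -0.38139941]
 [ 0.01041041 -0.2569121 ]]
```

```bash
cat >> h.py <<'E'
def target_R(tilt,sgn=1):
    xs=np.array([np.cos(TH),np.sin(TH),0]);ys=np.array([-np.sin(TH),np.cos(TH),0])
    tx=np.sin(tilt)*xs-np.cos(tilt)*np.array([0,0,1]);tz=sgn*ys
    return np.stack([tx,np.cross(tz,tx),tz],1)
def shw(x,y,z): # shelf->world
    c,s=np.cos(TH),np.sin(TH);return np.array([O[0]+c*x-s*y,O[1]+s*x+c*y,z])
E
python3 - <<'E'
from h import *
from cell import state
s=state();Rm=R.from_rotvec(s["orientation"]).as_matrix();print(Rm.round(3))
for sg in(1,-1):
    T=target_R(np.radians(40),sg);print(sg,R.from_matrix(Rm.T@T).as_rotvec().round(3), "down:",R.from_matrix(Rm.T@target_R(0,sg)).as_rotvec().round(3),"R",T.round(3).tolist())
tgt=shw(-.20,-.14,.16);print(tgt)
print("trans in present tool axes cm",Rm.T@(tgt-s["position"])*100)
E
```

```text
[[-0.    -0.972  0.237]
 [-0.001  0.237  0.972]
 [-1.    -0.    -0.001]]
1 [-0.21  -0.078 -0.695] down: [-0.22  -0.002 -0.   ] R [[0.643, -0.766, 0.019], [-0.012, 0.015, 1.0], [-0.766, -0.643, 0.0]]
-1 [ 2.757 -1.003  0.113] down: [ 2.922e+00 -0.000e+00  2.000e-03] R [[0.643, 0.766, -0.019], [-0.012, -0.015, -1.0], [-0.766, 0.643, -0.0]]
[ 0.43302671 -0.17414301  0.16      ]
trans in present tool axes cm [  6.70961947 -46.19210449 -69.11725932]
```

Run:
```python
from h import *
from cell import state
s=state();T=target_R(0)
tgt=shw(-.22,.13,.2)
print(tgt,"cm",T.T@(tgt-s["position"])*100)
```

```text
[0.41820263 0.09619057 0.2       ] cm [  2.60014773 -28.01980206 -50.53176498]
```

Request:
{"op": "play_rows", "data": {"deltas": [[0,0,0,-0.11,0,0,0],[0,0,0,-0.11,0,0,0]], "newtons": 20}}

```text
time: 0.27
position: [0.1477, 0.607, 0.2263]
orientation: [-1.2, 1.216, 1.198]
force: [-0.6, 0.3, -0.1]
gripper_width: 0.0828
```

Request:
{"op": "play_rows", "data": {"deltas": [[0.13,-1.4,-2.53,0,0,0,0],[0.13,-1.4,-2.53,0,0,0,0],[0.13,-1.4,-2.53,0,0,0,0],[0.13,-1.4,-2.53,0,0,0,0],[0.13,-1.4,-2.53,0,0,0,0],[0.13,-1.4,-2.53,0,0,0,0],[0.13,-1.4,-2.53,0,0,0,0],[0.13,-1.4,-2.53,0,0,0,0],[0.13,-1.4,-2.53,0,0,0,0],[0.13,-1.4,-2.53,0,0,0,0]]}}

```text
time: 1.1
position: [0.2834, 0.3501, 0.2135]
orientation: [-1.195, 1.218, 1.195]
force: [0.9, 0.6, -1.0]
gripper_width: 0.0165
```

Request:
{"op": "play_rows", "data": {"deltas": [[0.13,-1.4,-2.53,0,0,0,0],[0.13,-1.4,-2.53,0,0,0,0],[0.13,-1.4,-2.53,0,0,0,0],[0.13,-1.4,-2.53,0,0,0,0],[0.13,-1.4,-2.53,0,0,0,0],[0.13,-1.4,-2.53,0,0,0,0],[0.13,-1.4,-2.53,0,0,0,0],[0.13,-1.4,-2.53,0,0,0,0],[0.13,-1.4,-2.53,0,0,0,0],[0.13,-1.4,-2.53,0,0,0,0]]}}

```text
time: 1.93
position: [0.4185, 0.0946, 0.2006]
orientation: [-1.195, 1.218, 1.196]
force: [1.3, -0.1, -0.4]
gripper_width: 0.0001
```

Request:
{"op": "play_rows", "data": {"deltas": [[0,0,0,0,0,-0.115,0],[0,0,0,0,0,-0.115,0],[0,0,0,0,0,-0.115,0],[0,0,0,0,0,-0.115,0],[0,0,0,0,0,-0.115,0],[0,0,0,0,0,-0.115,0]]}}

```text
time: 2.43
position: [0.4193, 0.0883, 0.1993]
orientation: [-1.413, 0.849, 0.784]
force: [0.4, -1.0, 0.1]
gripper_width: 0.0009
```

```bash
cat > go.py <<'E'
from h import *
from cell import state
import sys
s=state();Rm=R.from_rotvec(s["orientation"]).as_matrix()
a=list(map(float,sys.argv[1:]))
print("q",s["qpos"].round(2),"now shelf",tosh(s["position"]).round(4),s["position"][2].round(4),"F",s["force"].round(1),"t",s["time"])
for i in range(0,len(a),3):
    t=shw(*a[i:i+3]);d=Rm.T@(t-s["position"])*100;print("to",a[i:i+3],"cm",d.round(2))
print("1cm shelf x, y, z in tool:",[(Rm.T@(shw(*v)-shw(0,0,0))*100).round(3).tolist() for v in((.01,0,0),(0,.01,0),(0,0,.01))])
print("rot left",R.from_matrix(Rm.T@target_R(np.radians(40))).as_rotvec().round(3))
E
python3 go.py -.16 .13 .055
```

```text
q [-0.71 -0.09  0.08  2.46  0.79  0.48  0.27] now shelf [-0.2188  0.1221] 0.1993 F [ 0.4 -1.   0.1] t 2.4333
to [-0.16, 0.13, 0.055] cm [15.42  2.11  1.17]
1cm shelf x, y, z in tool: [[0.499, -0.867, 0.015], [-0.025, 0.002, 1.0], [-0.866, -0.499, -0.021]]
rot left [-0.    -0.025 -0.176]
```

Request:
{"op": "play_rows", "data": {"deltas": [[0,0,0,0,0,0,0],[0,0,0,0,0,0,0]]}}

```text
time: 2.6
position: [0.4193, 0.0878, 0.1989]
orientation: [-1.414, 0.854, 0.788]
force: [0.2, -0.6, 0.0]
gripper_width: 0.0002
```

```bash
python3 go.py -.16 .13 .055
```

```text
q [-0.71 -0.09  0.08  2.46  0.77  0.48  0.28] now shelf [-0.2188  0.1217] 0.1989 F [ 0.2 -0.6  0. ] t 2.6
to [-0.16, 0.13, 0.055] cm [15.39  2.01  1.25]
1cm shelf x, y, z in tool: [[0.494, -0.869, 0.014], [-0.027, 0.001, 1.0], [-0.869, -0.494, -0.023]]
rot left [ 0.002 -0.027 -0.181]
```

Request:
{"op": "play_rows", "data": {"deltas": [[2.5,0.3,0.2,0,0,0,0],[2.5,0.3,0.2,0,0,0,0],[2.5,0.3,0.2,0,0,0,0],[2.5,0.3,0.2,0,0,0,0],[2.5,0.3,0.2,0,0,0,0],[2.4,0.3,0.2,0,-0.027,-0.06,0],[0,0,0,0,0,-0.06,0],[0,0,0,0,0,-0.06,0],[0,0,0,0,0,0,0]]}}

```text
time: 3.35
position: [0.465, 0.0805, 0.0955]
orientation: [-1.467, 0.808, 0.708]
force: [1.1, -1.0, -0.0]
gripper_width: 0.0003
```

```bash
python3 go.py -.125 .13 .055
```

```text
q [-0.35  0.28 -0.28  2.56  1.92  0.49 -0.9 ] now shelf [-0.1729  0.1152] 0.0955 F [ 1.1 -1.  -0. ] t 3.35
to [-0.125, 0.13, 0.055] cm [ 5.96 -1.67  1.8 ]
1cm shelf x, y, z in tool: [[0.567, -0.824, 0.02], [-0.058, -0.015, 0.998], [-0.822, -0.567, -0.056]]
rot left [ 0.018 -0.057 -0.095]
```

Request:
{"op": "play_rows", "data": {"deltas": [[0,0,0,0.009,-0.03,0.1,0],[0,0,0,0.009,-0.03,0.1,0],[0,0,0,0,0,0,0]]}}

```text
time: 3.6
position: [0.4619, 0.0707, 0.093]
orientation: [-1.429, 0.893, 0.783]
force: [0.2, -0.3, 0.3]
gripper_width: 0.0006
```

```bash
python3 go.py -.125 .13 .06
```

```text
q [-0.39  0.25 -0.13  2.5   1.62  0.33 -0.52] now shelf [-0.1759  0.1054] 0.093 F [ 0.2 -0.3  0.3] t 3.6
to [-0.125, 0.13, 0.06] cm [ 5.17 -2.9   2.77]
1cm shelf x, y, z in tool: [[0.477, -0.879, 0.026], [-0.061, -0.003, 0.998], [-0.877, -0.477, -0.055]]
rot left [ 0.01 -0.06 -0.2 ]
```

Request:
{"op": "play_rows", "data": {"deltas": [[1.3,-0.7,0.7,0,-0.015,0,0],[1.3,-0.7,0.7,0,-0.015,0,0],[1.3,-0.7,0.7,0,-0.015,0,0],[1.3,-0.7,0.7,0,-0.015,0,0],[0,0,0,0,0,0,0]]}}

```text
time: 4.02
position: [0.5127, 0.0977, 0.0583]
orientation: [-1.399, 0.844, 0.821]
force: [0.5, 0.6, 0.7]
gripper_width: 0.0007
```

```bash
python3 go.py -.115 .13 .06 -.11 .13 .06
```

```text
q [-0.27  0.39 -0.21  2.42  1.95  0.32 -0.79] now shelf [-0.1256  0.1333] 0.0583 F [0.5 0.6 0.7] t 4.0167
to [-0.115, 0.13, 0.06] cm [ 0.36 -1.01 -0.34]
to [-0.11, 0.13, 0.06] cm [ 0.6  -1.45 -0.34]
1cm shelf x, y, z in tool: [[0.48, -0.877, -0.004], [0.001, -0.005, 1.0], [-0.877, -0.48, -0.002]]
rot left [ 0.005  0.001 -0.198]
```

Request:
{"op": "play_rows", "data": {"deltas": [[0.19,-0.35,0,0,0,0,0],[0.19,-0.35,0,0,0,0,0],[0.19,-0.35,0,0,0,0,0],[0.19,-0.35,0,0,0,0,0],[0.19,-0.35,0,0,0,0,0],[0.19,-0.35,0,0,0,0,0]]}}

```text
time: 4.52
position: [0.5304, 0.0982, 0.0579]
orientation: [-1.398, 0.845, 0.831]
force: [-16.8, 4.4, 10.6]
gripper_width: 0.0005
```

```bash
python3 go.py
cat > look.py <<'E'
from h import *
from cell import camera
import sys
n=sys.argv[1]
for k in ("top","side"):
    c=camera(k);np.savez(f"{k}{n}.npz",**c);cv2.imwrite(f"pics/{k}{n}.png",c["img"][:,:,::-1])
    if k=="top": 
        try: print(crate(c)[0])
        except Exception as e: print(e)
E
python3 look.py 1
```

```text
q [-0.28  0.41 -0.17  2.38  1.91  0.28 -0.72] now shelf [-0.1079  0.1342] 0.0579 F [-16.8   4.4  10.6] t 4.5167
1cm shelf x, y, z in tool: [[0.474, -0.881, -0.009], [0.004, -0.008, 1.0], [-0.881, -0.474, -0.001]]
rot left [ 0.008  0.005 -0.205]
[('L', np.float64(0.1999894330606524), np.float64(-0.09956937395191773), 30), ('R', np.float64(-0.2042744801235407), np.float64(-0.10091604505316298), 44)]
```

View pics/side1.png

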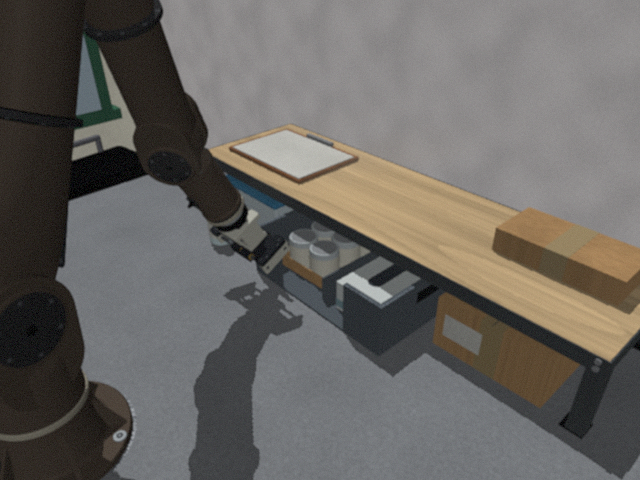

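View pics/top1.png

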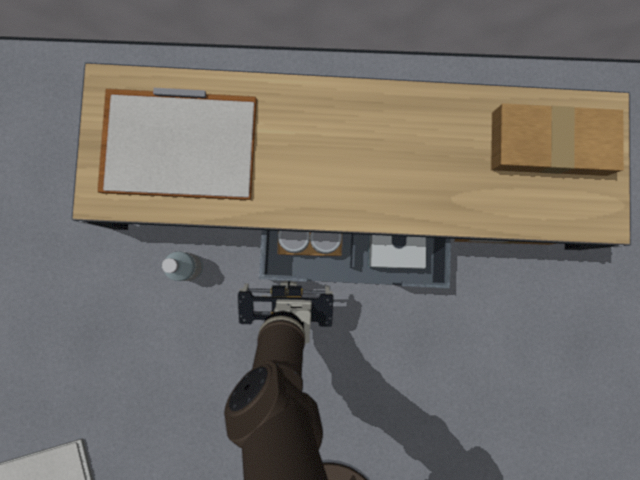

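Request:
{"op": "play_rows", "data": {"deltas": [[0.19,-0.35,0,0,0,0,0],[0.19,-0.35,0,0,0,0,0],[0.19,-0.35,0,0,0,0,0],[0.19,-0.35,0,0,0,0,0],[0,0,0,0,0,0,0]]}}

```text
time: 5.03
position: [0.5474, 0.0991, 0.0581]
orientation: [-1.398, 0.843, 0.831]
force: [-8.9, 5.6, 1.3]
gripper_width: 0.0002
```

```bash
python3 go.py; python3 look.py 2
```

```text
q [-0.29  0.42 -0.14  2.34  1.88  0.26 -0.67] now shelf [-0.0909  0.1354] 0.0581 F [-8.9  5.6  1.3] t 5.0333
1cm shelf x, y, z in tool: [[0.474, -0.88, -0.01], [0.005, -0.009, 1.0], [-0.88, -0.474, 0.0]]
rot left [ 0.008  0.006 -0.204]
[('L', np.float64(0.203047140115336), np.float64(-0.0822218369847805), 28), ('R', np.float64(-0.20546254338248787), np.float64(-0.09454498760740528), 44)]
```

Request:
{"op": "play_rows", "data": {"deltas": [[0.19,-0.35,0,0,0,0,0],[0.19,-0.35,0,0,0,0,0],[0.19,-0.35,0,0,0,0,0],[0.19,-0.35,0,0,0,0,0],[0,0,0,0,0,0,0],[-0.5,0.9,0,0,0,0,0],[-1,1.8,0,0,0,0,0],[-0.5,0.9,0,0,0,0,0],[0,0,0,0,0,0,0]]}}

```text
time: 5.88
position: [0.5221, 0.0967, 0.059]
orientation: [-1.4, 0.846, 0.826]
force: [0.1, 0.4, -0.6]
gripper_width: 0.0005
```

```bash
python3 look.py 3;python3 go.py -.125 -.145 .06
```

```text
[('L', np.float64(0.19954647411777887), np.float64(-0.06650633904791389), 30), ('R', np.float64(-0.2073625700833093), np.float64(-0.08884036918749232), 44)]
q [-0.28  0.4  -0.19  2.39  1.92  0.3  -0.74] now shelf [-0.1134  0.1328] 0.0596 F [-0.3  0.3  0.5] t 5.9833
to [-0.125, -0.145, 0.06] cm [ -0.61   1.16 -27.77]
1cm shelf x, y, z in tool: [[0.479, -0.878, -0.005], [0.001, -0.006, 1.0], [-0.878, -0.479, -0.002]]
rot left [ 0.006  0.001 -0.199]
```

Request:
{"op": "play_rows", "data": {"deltas": [[-0.6,1.15,-2.3,0,0,0,0],[0,0,-2.8,0,0,0,0],[0,0,-2.8,0,0,0,0],[0,0,-2.8,0,0,0,0],[0,0,-2.8,0,0,0,0],[0,0,-2.8,0,0,0,0],[0,0,-2.8,0,0,0,0],[0,0,-2.8,0,0,0,0],[0,0,-2.8,0,0,0,0],[0,0,-2.8,0,0,0,0],[0,0,0,0,0,0,0]]}}

```text
time: 6.9
position: [0.5082, -0.1718, 0.0587]
orientation: [-1.401, 0.851, 0.817]
force: [0.4, -1.3, -0.5]
gripper_width: 0.0005
```

```bash
python3 go.py -.105 -.145 .06
```

```text
q [ 0.72  0.45 -0.49  2.35  2.5   0.12 -0.62] now shelf [-0.1249 -0.1362] 0.0587 F [ 0.4 -1.3 -0.5] t 6.9
to [-0.105, -0.145, 0.06] cm [ 0.84 -1.8  -0.88]
1cm shelf x, y, z in tool: [[0.478, -0.878, 0.001], [-0.007, -0.003, 1.0], [-0.878, -0.478, -0.008]]
rot left [ 0.004 -0.007 -0.199]
```

Request:
{"op": "play_rows", "data": {"deltas": [[0,0,-0.4,0,0,-0.05,0],[0,0,-0.4,0,0,-0.05,0],[0,0,0,0,0,-0.05,0],[0,0,0,0,0,-0.05,0],[0,0,0,0,0,0,0]]}}

```text
time: 7.32
position: [0.5059, -0.1731, 0.0569]
orientation: [-1.454, 0.694, 0.67]
force: [-1.1, 0.3, -0.9]
gripper_width: 0.0004
```

```bash
python3 go.py -.105 -.145 .06
```

```text
q [ 1.06  0.63 -0.85  2.48  2.76  0.49 -0.72] now shelf [-0.1271 -0.1375] 0.0569 F [-1.1  0.3 -0.9] t 7.3167
to [-0.105, -0.145, 0.06] cm [ 1.18 -1.9  -0.75]
1cm shelf x, y, z in tool: [[0.641, -0.767, -0.003], [0.002, -0.002, 1.0], [-0.767, -0.641, -0.0]]
rot left [ 0.002  0.002 -0.002]
```

Request:
{"op": "play_rows", "data": {"deltas": [[0.3,-0.75,-0.4,0,0,0,0],[0.5,-0.6,-0.3,0,0,0,0],[0.26,-0.31,0,0,0,0,0],[0.26,-0.31,0,0,0,0,0],[0.26,-0.31,0,0,0,0,0],[0.26,-0.31,0,0,0,0,0],[0.26,-0.31,0,0,0,0,0],[0.26,-0.31,0,0,0,0,0],[0.26,-0.31,0,0,0,0,0],[0.26,-0.31,0,0,0,0,0],[0,0,0,0,0,0,0]]}}

```text
time: 8.23
position: [0.5544, -0.1817, 0.0604]
orientation: [-1.457, 0.697, 0.67]
force: [-6.1, -2.8, 2.1]
gripper_width: 0.0001
```

```bash
python3 go.py; python3 look.py 4
```

```text
q [ 0.98  0.63 -0.8   2.38  2.71  0.42 -0.69] now shelf [-0.0785 -0.1453] 0.0604 F [-6.1 -2.8  2.1] t 8.2333
1cm shelf x, y, z in tool: [[0.64, -0.768, -0.003], [-0.002, -0.005, 1.0], [-0.768, -0.64, -0.004]]
rot left [ 0.005 -0.002 -0.003]
[('L', np.float64(0.19576433528296203), np.float64(-0.05909170683910074), 44), ('R', np.float64(-0.2404420089121797), np.float64(-0.07235428350895366), 29)]
```

View pics/top4.png

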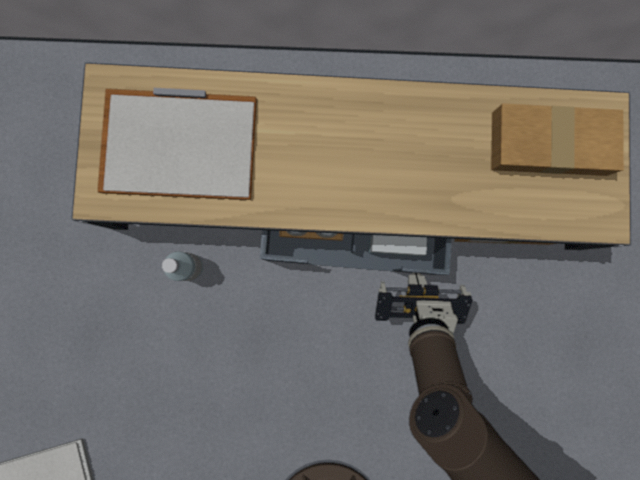

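View pics/side4.png

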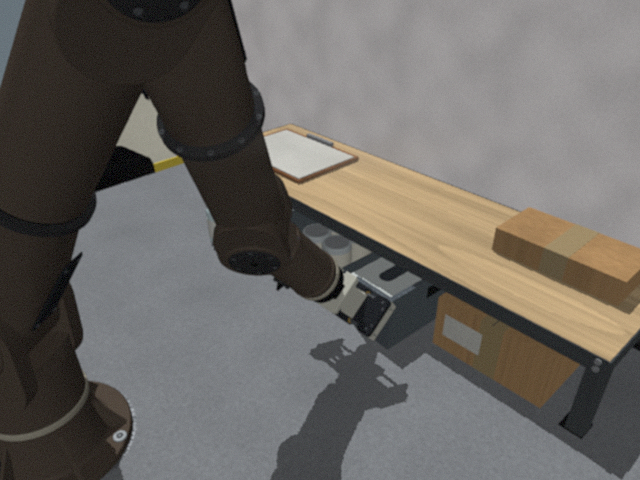

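Request:
{"op": "play_rows", "data": {"deltas": [[0.26,-0.31,0,0,0,0,0],[0.26,-0.31,0,0,0,0,0],[0.26,-0.31,0,0,0,0,0],[0.26,-0.31,0,0,0,0,0],[0.26,-0.31,0,0,0,0,0],[0.26,-0.31,0,0,0,0,0],[0.26,-0.31,0,0,0,0,0],[0,0,0,0,0,0,0]]}}

```text
time: 9.0
position: [0.5827, -0.1823, 0.0603]
orientation: [-1.457, 0.697, 0.67]
force: [-5.0, -4.3, 0.2]
gripper_width: 0.0002
```

```bash
python3 go.py; python3 look.py 5
```

```text
q [ 0.92  0.64 -0.76  2.32  2.67  0.39 -0.67] now shelf [-0.0502 -0.1453] 0.0603 F [-5.  -4.3  0.2] t 9.0
1cm shelf x, y, z in tool: [[0.64, -0.768, -0.003], [-0.002, -0.005, 1.0], [-0.768, -0.64, -0.004]]
rot left [ 0.005 -0.002 -0.003]
[('L', np.float64(0.19424329599763787), np.float64(-0.04703778165825954), 44), ('R', np.float64(-0.2419049045652912), np.float64(-0.04248661271912524), 28)]
```

Request:
{"op": "play_rows", "data": {"deltas": [[0.26,-0.31,0,0,0,0,0],[0.26,-0.31,0,0,0,0,0],[0.26,-0.31,0,0,0,0,0],[0.26,-0.31,0,0,0,0,0],[0,0,0,0,0,0,0],[-0.6,0.8,0,0,0,0,0],[-1.2,1.4,0,0,0,0,0],[-1.2,1.4,0,0,0,0,0],[0,0,0,0,0,0,0]]}}

```text
time: 9.85
position: [0.5487, -0.1798, 0.0597]
orientation: [-1.457, 0.696, 0.675]
force: [-1.1, 0.9, -0.9]
gripper_width: 0.0005
```

```bash
python3 look.py 6; python3 go.py -.08 .13 .06
```

```text
[('L', np.float64(0.19446537124508834), np.float64(-0.0405737649877591), 45), ('R', np.float64(-0.2404420089121797), np.float64(-0.02454208942143332), 29)]
q [ 0.98  0.63 -0.8   2.38  2.71  0.42 -0.69] now shelf [-0.0806 -0.1443] 0.061 F [ 0.9  0.1 -0. ] t 9.95
to [-0.08, 0.13, 0.06] cm [ 0.12 -0.16 27.43]
1cm shelf x, y, z in tool: [[0.642, -0.767, -0.005], [0.0, -0.006, 1.0], [-0.767, -0.642, -0.004]]
rot left [ 0.006  0.    -0.002]
```

Request:
{"op": "play_rows", "data": {"deltas": [[0,0,2.5,0,0,0,0],[0,0,2.75,0,0,0,0],[0,0,2.75,0,0,0,0],[0,0,2.75,0,0,0,0],[0,0,2.75,0,0,0,0],[0,0,2.75,0,0,0,0],[0,0,2.75,0,0,0,0],[0,0,2.75,0,0,0,0],[0,0,2.75,0,0,0,0],[0,0,2.75,0,0,0,0],[0,0,0,0,0,0,0]]}}

```text
time: 10.87
position: [0.5581, 0.1, 0.0613]
orientation: [-1.458, 0.684, 0.676]
force: [0.7, 0.5, 0.4]
gripper_width: 0.0003
```

```bash
python3 go.py -.05 .13 .06 -.02 .13 .06
```

```text
q [ 0.21  0.64 -0.88  2.44  2.11  0.87 -0.83] now shelf [-0.0802  0.1365] 0.0613 F [0.7 0.5 0.4] t 10.8667
to [-0.05, 0.13, 0.06] cm [ 2.04 -2.22 -0.69]
to [-0.02, 0.13, 0.06] cm [ 3.97 -4.52 -0.72]
1cm shelf x, y, z in tool: [[0.644, -0.765, -0.013], [0.009, -0.009, 1.0], [-0.765, -0.644, 0.001]]
rot left [0.009 0.009 0.001]
```

Request:
{"op": "play_rows", "data": {"deltas": [[0.8,-0.9,-0.3,0,0,0,0],[0.8,-0.9,-0.3,0,0,0,0],[0.26,-0.31,0,0,0,0,0],[0.26,-0.31,0,0,0,0,0],[0.26,-0.31,0,0,0,0,0],[0.26,-0.31,0,0,0,0,0],[0.26,-0.31,0,0,0,0,0],[0.26,-0.31,0,0,0,0,0],[0.26,-0.31,0,0,0,0,0],[0,0,0,0,0,0,0]]}}

```text
time: 11.7
position: [0.6071, 0.0867, 0.0586]
orientation: [-1.458, 0.692, 0.677]
force: [-10.0, 4.6, 4.1]
gripper_width: 0.0001
```

```bash
python3 go.py; python3 look.py 7
```

```text
q [ 0.25  0.66 -0.83  2.33  2.11  0.78 -0.73] now shelf [-0.031   0.1241] 0.0586 F [-10.    4.6   4.1] t 11.7
1cm shelf x, y, z in tool: [[0.639, -0.769, -0.009], [0.004, -0.008, 1.0], [-0.769, -0.639, -0.002]]
rot left [ 0.008  0.005 -0.004]
[('L', np.float64(0.2190475991486557), np.float64(-0.12194718980267608), 32), ('R', np.float64(-0.19906255172779233), np.float64(-0.021723221972215576), 44)]
```

View pics/side7.png

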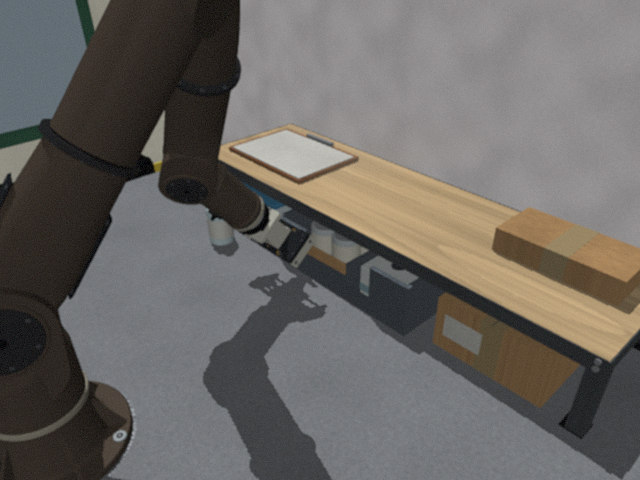

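View pics/top7.png

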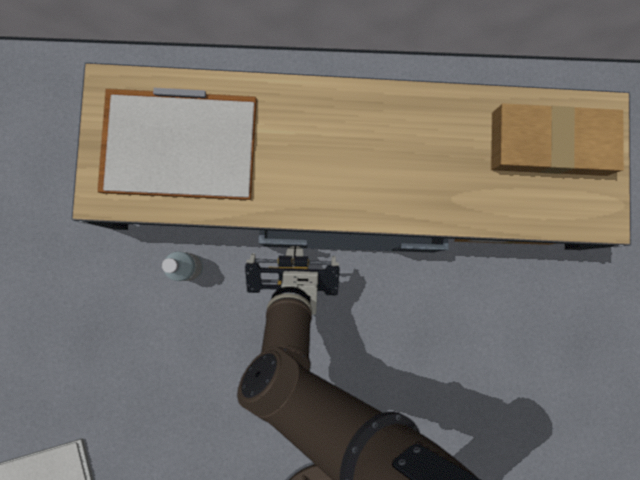

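Request:
{"op": "play_rows", "data": {"deltas": [[0.26,-0.31,0,0,0,0,0],[0.26,-0.31,0,0,0,0,0],[0.26,-0.31,0,0,0,0,0],[0.2,-0.24,0,0,0,0,0],[0,0,0,0,0,0,0],[-0.6,0.8,0,0,0,0,0],[-1.0,1.2,0,0,0,0,0],[-1.2,1.4,0,0,0,0,0],[0,0,0,0,0,0,0]]}}

```text
time: 12.55
position: [0.5768, 0.0843, 0.0579]
orientation: [-1.459, 0.696, 0.673]
force: [-0.7, -1.4, 0.2]
gripper_width: 0.0005
```

```bash
python3 look.py 8; python3 go.py -.06 -.14 .06
python3 - <<'E'
from h import *
c=load("top8.npz");z=pts(c)[...,2]
for u in(270,285,300,410,425,440):print(u,[(v,round(float(z[v,u]),3)) for v in range(226,250)])
E
```

```text
[('L', np.float64(0.21767963894796794), np.float64(-0.15233753834869268), 33), ('R', np.float64(-0.19891810630514453), np.float64(-0.014885386889599573), 43)]
q [ 0.25  0.65 -0.85  2.4   2.13  0.83 -0.79] now shelf [-0.0581  0.1214] 0.0588 F [0.7 0.  0.4] t 12.65
to [-0.06, -0.14, 0.06] cm [ -0.2    0.23 -26.14]
1cm shelf x, y, z in tool: [[0.642, -0.767, -0.004], [-0.001, -0.006, 1.0], [-0.767, -0.642, -0.004]]
rot left [ 0.006 -0.001 -0.001]
270 [(226, 0.171), (227, 0.17), (228, 0.169), (229, 0.16), (230, 0.005), (231, 0.117), (232, 0.12), (233, 0.118), (234, 0.119), (235, 0.122), (236, 0.097), (237, 0.067), (238, 0.043), (239, 0.011), (240, 0.001), (241, 0.001), (242, 0.001), (243, -0.002), (244, 0.002), (245, 0.001), (246, -0.002), (247, 0.0), (248, 0.002), (249, 0.002)]
285 [(226, 0.171), (227, 0.171), (228, 0.17), (229, 0.169), (230, 0.152), (231, 0.007), (232, 0.116), (233, 0.121), (234, 0.121), (235, 0.119), (236, 0.121), (237, 0.098), (238, 0.069), (239, 0.043), (240, 0.012), (241, -0.001), (242, 0.002), (243, -0.003), (244, -0.0), (245, -0.002), (246, 0.0), (247, -0.001), (
[... 680 characters left out ...]
248, 0.012), (249, 0.003)]
425 [(226, 0.169), (227, 0.166), (228, 0.171), (229, 0.17), (230, 0.171), (231, 0.17), (232, 0.167), (233, 0.168), (234, 0.172), (235, 0.168), (236, 0.16), (237, 0.005), (238, 0.007), (239, 0.006), (240, 0.004), (241, 0.119), (242, 0.117), (243, 0.119), (244, 0.122), (245, 0.12), (246, 0.092), (247, 0.068), (248, 0.042), (249, 0.01)]
440 [(226, 0.17), (227, 0.172), (228, 1.04), (229, 0.173), (230, 0.171), (231, 0.172), (232, 0.172), (233, 0.172), (234, 0.171), (235, 0.167), (236, 0.168), (237, 0.15), (238, 0.086), (239, 0.083), (240, 0.085), (241, 0.081), (242, 0.117), (243, 0.118), (244, 0.118), (245, 0.12), (246, 0.119), (247, 0.095), (248, 0.067), (249, -0.001)]
```

```bash
cat > face.py <<'E'
from h import *
import sys
n=sys.argv[1]
c=load(f"top{n}.npz");P=pts(c);S=tosh(P);z=P[...,2]
for nm,(a,b) in dict(L=(.10,.185),R=(-.195,-.11)).items():
    y=S[...,1];k=(y>a)&(y<b)&(abs(S[...,0])<.05)
    f=k&(z>.02)&(z<.085)
    print("top",nm,"face n",f.sum(),"x",np.median(S[f][:,0]).round(4) if f.sum() else None, end=" ")
    e=[]
    for u in range(640):
        v=np.where(k[:,u]&(abs(z[:,u]-.12)<.009))[0]
        if len(v): e.append(tosh(ray(c,u,v.max()+.5,.12)))
    e=np.array(e)
    if len(e): print("rim",len(e),np.median(e[:,0]).round(4),end=" ")
    g=k&(z>.142)&(z<.164);print("shelf face",g.sum(),np.median(S[g][:,0]).round(4) if g.sum() else None)
c=load(f"side{n}.npz");P=pts(c);S=tosh(P);z=P[...,2]
for nm,(a,b) in dict(L=(.10,.185),R=(-.195,-.11)).items():
    k=(S[...,1]>a)&(S[...,1]<b)&(abs(S[...,0])<.06)
    f=k&(z>.02)&(z<.09);g=k&(z>.145)&(z<.165)
    print("side",nm,f.sum(),np.median(S[f][:,0]).round(4) if f.sum() else None,"shelf",g.sum(),np.median(S[g][:,0]).round(4) if g.sum() else None)
E
python3 face.py 8
```

```text
top L face n 87 x -0.008 rim 40 -0.009 shelf face 46 0.0014
top R face n 109 x -0.0136 rim 41 -0.0146 shelf face 44 0.0014
side L 675 0.0473 shelf 186 -0.0017
side R 990 -0.0167 shelf 289 -0.0015
```

Request:
{"op": "play_rows", "data": {"deltas": [[0,0,-2.4,0,0,0,0],[0,0,-2.6,0,0,0,0],[0,0,-2.6,0,0,0,0],[0,0,-2.6,0,0,0,0],[0,0,-2.6,0,0,0,0],[0,0,-2.6,0,0,0,0],[0,0,-2.6,0,0,0,0],[0,0,-2.6,0,0,0,0],[0,0,-2.6,0,0,0,0],[0,0,-2.6,0,0,0,0],[0,0,0,0,0,0,0]]}}

```text
time: 13.57
position: [0.577, -0.181, 0.0598]
orientation: [-1.457, 0.701, 0.661]
force: [0.9, -0.7, -0.5]
gripper_width: 0.0006
```

```bash
python3 go.py -.03 -.14 .06
```

```text
q [ 0.93  0.64 -0.78  2.34  2.66  0.42 -0.66] now shelf [-0.056  -0.1441] 0.0598 F [ 0.9 -0.7 -0.5] t 13.5667
to [-0.03, -0.14, 0.06] cm [ 1.65 -2.    0.43]
1cm shelf x, y, z in tool: [[0.643, -0.766, 0.005], [-0.009, -0.0, 1.0], [-0.766, -0.643, -0.007]]
rot left [ 0.    -0.009  0.   ]
```

Request:
{"op": "play_rows", "data": {"deltas": [[0.77,-0.92,0.2,0,0,0,0],[0.77,-0.92,0.2,0,0,0,0],[0.26,-0.31,0,0,0,0,0],[0.26,-0.31,0,0,0,0,0],[0.26,-0.31,0,0,0,0,0],[0.26,-0.31,0,0,0,0,0],[0.26,-0.31,0,0,0,0,0],[0.26,-0.31,0,0,0,0,0],[0,0,0,0,0,0,0],[0,0,0,0,0,0,0]]}}

```text
time: 14.4
position: [0.6234, -0.1707, 0.0589]
orientation: [-1.457, 0.697, 0.67]
force: [-5.7, -2.8, 2.7]
gripper_width: 0.0006
```

```bash
python3 look.py 9; python3 go.py; python3 face.py 9
```

```text
[('L', np.float64(0.19855434243334785), np.float64(-0.004611300310901778), 44), ('R', np.float64(-0.2283762143504104), np.float64(-0.10548439738647164), 9)]
q [ 0.82  0.65 -0.72  2.25  2.59  0.37 -0.63] now shelf [-0.0097 -0.1329] 0.0589 F [-5.9 -3.2  3. ] t 14.5
1cm shelf x, y, z in tool: [[0.64, -0.768, -0.003], [-0.002, -0.005, 1.0], [-0.768, -0.64, -0.005]]
rot left [ 0.005 -0.002 -0.003]
top L face n 93 x -0.0035 rim 41 -0.0043 shelf face 47 0.0013
top R face n 162 x -0.0041 rim 40 -0.0027 shelf face 264 -0.0387
side L 3 -0.0073 shelf 0 None
side R 208 -0.0043 shelf 341 -0.0017
```

View pics/side9.png

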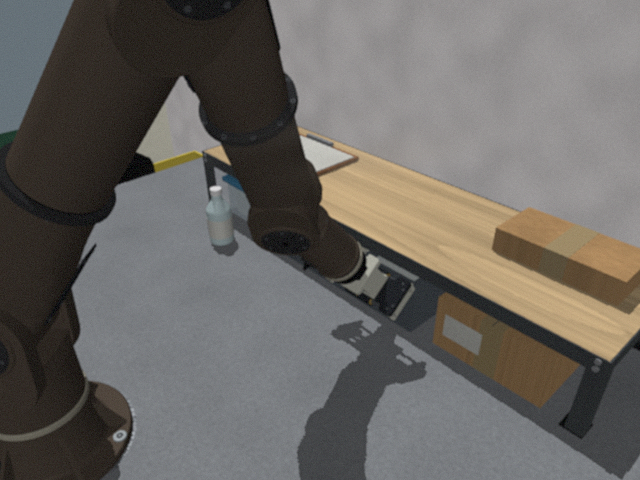

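Request:
{"op": "play_rows", "data": {"deltas": [[0.2,-0.23,0,0,0,0,0],[0.2,-0.23,0,0,0,0,0],[0,0,0,0,0,0,0],[0,0,0,0,0,0,0],[-0.6,0.8,0,0,0,0,0],[-1.2,1.4,0,0,0,0,0],[-1.2,1.4,0,0,0,0,0],[0,0,0,0,0,0,0]]}}

```text
time: 15.17
position: [0.5796, -0.1681, 0.058]
orientation: [-1.457, 0.696, 0.674]
force: [-1.1, -0.1, -1.0]
gripper_width: 0.0004
```

```bash
python3 look.py 10; python3 face.py 10; python3 go.py -.045 .13 .06
```

```text
[('L', np.float64(-0.035725446894974755), np.float64(-0.14425805599638694), 38), ('R', np.float64(-0.22716146729857567), np.float64(-0.14887572921225084), 8)]
top L face n 95 x -0.0011 rim 41 -0.0021 shelf face 48 0.0014
top R face n 112 x 0.0041 rim 2 0.0022 shelf face 47 0.0014
side L 68 0.0584 shelf 86 -0.0015
side R 573 0.0015 shelf 295 -0.0015
q [ 0.9   0.64 -0.77  2.33  2.64  0.42 -0.66] now shelf [-0.0499 -0.1318] 0.0594 F [ 0.5 -0.8  1.3] t 15.2667
to [-0.045, 0.13, 0.06] cm [ 0.27 -0.57 26.18]
1cm shelf x, y, z in tool: [[0.641, -0.767, -0.005], [0.0, -0.006, 1.0], [-0.767, -0.641, -0.004]]
rot left [ 0.006  0.    -0.002]
```

Request:
{"op": "play_rows", "data": {"deltas": [[0,0,2.4,0,0,0,0],[0,0,2.65,0,0,0,0],[0,0,2.65,0,0,0,0],[0,0,2.65,0,0,0,0],[0,0,2.65,0,0,0,0],[0,0,2.65,0,0,0,0],[0,0,2.65,0,0,0,0],[0,0,2.65,0,0,0,0],[0,0,2.65,0,0,0,0],[0,0,2.65,0,0,0,0],[0,0,0,0,0,0,0]]}}

```text
time: 16.18
position: [0.589, 0.1016, 0.0598]
orientation: [-1.458, 0.685, 0.676]
force: [0.0, 0.9, 1.2]
gripper_width: 0.0003
```

```bash
python3 go.py -.02 .13 .06 0 .13 .06
```

```text
q [ 0.21  0.65 -0.84  2.37  2.11  0.82 -0.78] now shelf [-0.0493  0.1386] 0.0598 F [0.  0.9 1.2] t 16.1833
to [-0.02, 0.13, 0.06] cm [ 1.87 -2.25 -0.9 ]
to [0.0, 0.13, 0.06] cm [ 3.16 -3.78 -0.92]
1cm shelf x, y, z in tool: [[0.644, -0.765, -0.012], [0.009, -0.009, 1.0], [-0.765, -0.644, 0.001]]
rot left [0.009 0.009 0.001]
```

Request:
{"op": "play_rows", "data": {"deltas": [[0.9,-1.07,-0.4,0,0,0,0],[0.9,-1.07,-0.4,0,0,0,0],[0.26,-0.31,0,0,0,0,0],[0.26,-0.31,0,0,0,0,0],[0.26,-0.31,0,0,0,0,0],[0.26,-0.31,0,0,0,0,0],[0.26,-0.31,0,0,0,0,0],[0,0,0,0,0,0,0],[0,0,0,0,0,0,0]]}}

```text
time: 16.93
position: [0.6338, 0.0866, 0.0579]
orientation: [-1.458, 0.693, 0.676]
force: [-8.4, 2.3, 4.0]
gripper_width: 0.0004
```

```bash
python3 look.py 11; python3 face.py 11; python3 go.py
```

```text
[('L', np.float64(0.2208797587866241), np.float64(-0.09499532549157243), 32), ('R', np.float64(0.031056331104889142), np.float64(-0.09685899922339708), 18)]
top L face n 171 x 0.0021 rim 20 0.0018 shelf face 307 -0.0356
top R face n 101 x 0.0051 shelf face 46 0.0013
side L 89 0.0579 shelf 211 -0.0018
side R 877 0.0021 shelf 302 -0.0016
q [ 0.24  0.67 -0.79  2.28  2.1   0.74 -0.69] now shelf [-0.0042  0.1245] 0.0579 F [-8.3  1.   5.1] t 17.0333
1cm shelf x, y, z in tool: [[0.64, -0.769, -0.008], [0.003, -0.008, 1.0], [-0.769, -0.64, -0.003]]
rot left [ 0.008  0.003 -0.004]
```

Request:
{"op": "play_rows", "data": {"deltas": [[0.2,-0.24,0,0,0,0,0],[0.06,-0.08,0,0,0,0,0],[0,0,0,0,0,0,0],[0,0,0,0,0,0,0],[-0.6,0.8,0,0,0,0,0],[-1.8,2.1,0,0,0,0,0],[-1.8,2.1,0,0,0,0,0],[-1.8,2.1,0,0,0,0,0],[-2,0,0,0,0,0,0],[-2,0,0,0,0,0,0],[0,0,0,0,0,0,0]]}}

```text
time: 17.95
position: [0.5194, 0.087, 0.0912]
orientation: [-1.461, 0.692, 0.671]
force: [0.6, -0.0, 0.4]
gripper_width: 0.0006
```

```bash
python3 look.py 12; python3 face.py 12; python3 go.py -.2 0 .2
```

```text
[('L', np.float64(0.14176739048684697), np.float64(-0.13889000119720735), 15), ('R', np.float64(0.10645427927126286), np.float64(-0.13873107334537554), 15)]
top L face n 104 x 0.0064 shelf face 42 0.0014
top R face n 102 x 0.006 shelf face 44 0.0014
side L 594 0.0032 shelf 177 -0.0017
side R 874 0.003 shelf 291 -0.0015
q [ 0.24  0.52 -0.91  2.5   2.05  0.81 -0.85] now shelf [-0.1161  0.1224] 0.0905 F [ 1.   0.4 -0.3] t 18.05
to [-0.2, 0.0, 0.2] cm [-13.78  -0.55 -12.24]
1cm shelf x, y, z in tool: [[0.644, -0.765, -0.005], [-0.0, -0.006, 1.0], [-0.765, -0.644, -0.004]]
rot left [ 0.006 -0.     0.001]
```

View pics/side12.png

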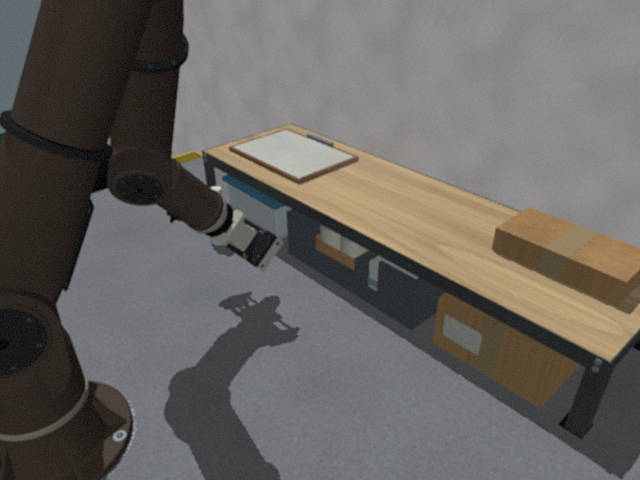

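View pics/top12.png

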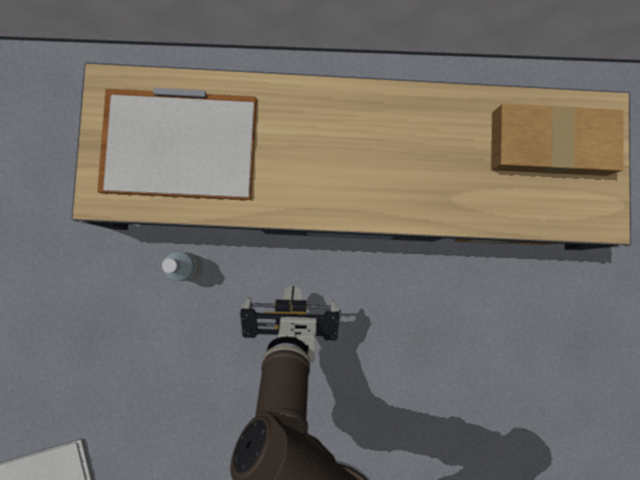

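```bash
python3 - <<'E'
from h import *
for n in("0","12"):
    c=load(f"side{n}.npz");P=pts(c);S=tosh(P);z=P[...,2]
    k=(S[...,1]>-.47)&(S[...,1]<-.25)&(abs(S[...,0])<.04)&(z>.02)&(z<.1);print("carton",n,k.sum(),np.percentile(S[k],[2,50,98],0).round(4).tolist())
    k=(S[...,1]>.2)&(S[...,1]<.48)&(abs(S[...,0])<.04)&(z>.02)&(z<.1);print("tub",k.sum(),np.percentile(S[k],[2,50,98],0).round(4).tolist())
    c=load(f"top{n}.npz");P=pts(c);z=P[...,2];S=tosh(P)
    g=(z>.02)&(np.hypot(S[...,0]+.09,S[...,1]-.34)<.09); print("gel",P[g].mean(0).round(4))
    f=(abs(S[...,0])<.03)&(z>.02)&(z<.1)&(abs(S[...,1])<.23);
    if f.any(): print("crate y",np.percentile(S[f][:,1],[0.5,99.5]))
E
python3 - <<'E'
from cell import sign_off
print(sign_off())
E
```

```text
carton 0 3906 [[0.0029, -0.4665], [0.0064, -0.3722], [0.0096, -0.2565]]
tub 985 [[0.0128, 0.26], [0.0163, 0.369], [0.0317, 0.4721]]
gel [0.5629 0.3234 0.1018]
crate y [-0.20062531  0.19011361]
carton 12 3902 [[0.003, -0.4664], [0.0064, -0.3721], [0.0096, -0.2564]]
tub 1264 [[0.0124, 0.2578], [0.0164, 0.3412], [0.0368, 0.4726]]
gel [0.5629 0.3234 0.1017]
crate y [-0.19752113  0.19995991]
the job is handed in; nothing more can be done
None
```

The crate is back under the shelf, and I handed the job in at about 18 s of the 51 s allowed. I walked it in with the closed fingers, tilted about 30–40° so the gripper body stayed clear of the shelf. The pushes were left, right, left, right, left on the corner panels. The crate turned only a few degrees, and the push force I read peaked at about 17 N along the push.

- **Front corners:** both cameras agree. Compared with the shelf's front face as each camera sees it, the left corner is about 5 mm inside the edge and the right about 4.5 mm. The two cameras place the shelf face about 3 mm apart, so I used these relative figures.
- **Crate position:** it is centred in its bay to within a few millimetres. I did not measure whether it lies flat.
- **Neighbours:** the carton and the bottle read within 0.2 mm of where they started. The tub's front also reads the same depth to about 0.1 mm. Its middle reading sideways shifted because more of the tub was in view, while its edges read within about 2 mm.
- **Goods and robot:** the goods were still in the crate in the last picture, and no push was on them. The arm had backed off and was touching nothing.

No final check failed. The rim detection and some side-camera readings were unreliable while the arm blocked the view, so I ignored those. I used the top camera's depth readings of the front face and the tool position instead.

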